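# Fetch the fish mould from behind on the crowded hook

## Task

The blue fish mould hangs at the back of the crowded hook. Move the two moulds in front of it one at a time to the spare hook, each time pushing gently back along the hook until you feel the springy buffer firmly take the push (the second mould pushes through the first), then leave them both hanging there; after that take the fish mould off and stand it upright in the slot of the dark wooden stand, fully down, without forcing anything or disturbing the other things on the table.

Things in the scene. Friction and masses are not known exactly. Their poses are not given: they have to be found in the camera images.
- fish_mould: The wanted felting mould: square blue plastic frame 80 mm wide, 84 mm high, 10 mm thick, white fish inside, 105 to 210 g; always rearmost on the crowded hook, about 45 mm from its post axis. Origin: middle of the bottom edge; z up the plate, y across it, x through its thickness (hanging: along the hook, parallel to the hook's x).
- fish_eye (a point): Top edge of the fish mould's hanging hole, mid-depth, 114 mm above the mould's origin. The hole, 16 mm wide (y) and 22 mm high (z 92 to 114 mm), runs along x through a sleeve 30 mm deep (x), 30 mm wide, z 84 to 122 mm, above the frame. All three moulds have the same sleeve and hole.
- fish_tab (a point): Middle of the fish mould's pale wooden grip tab, 145 mm above the mould's origin: 30 mm wide (y), 10 mm thick (x), z 122 to 165 mm, to be pinched from above across its 30 mm width. All three moulds have the same tab.
- round_mould: A front mould: round (octagonal) orange plastic frame 80 mm wide with a white disc inside; origin, axes, height, sleeve, hole, tab and mass as for the fish mould.
- diamond_mould: A front mould: diamond-shaped yellow plastic frame about 86 mm wide with a white diamond inside; otherwise as the fish mould. It and the orange one hang in either order before the fish mould, at about 80 and 115 mm from the post axis.
- full_hook: Crowded hook: wooden stand fixed to the table. Origin on the table under its post (18 mm thick, 200 mm high). A steel peg, 8 mm thick, runs level from the post along the stand's -x, its axis 180 mm above the table. It flexes a little: about 4 N per mm at 100 mm out. A hanging mould's origin is 69 to 70 mm above the table. Foot 12 mm high, 100 mm wide.
- full_tip (a point): Tip of the crowded hook's peg, 152 mm from the post axis: the last 7 mm turn up into a lip whose top is 8 mm higher than the straight peg's top. To slide past it without rubbing, raise a hanging mould about 11 mm (9 to 13 mm).
- spare_hook: Spare hook, empty at the start: stand, peg and lip of the same build, sizes and axes as the crowded hook.
- spare_tip (a point): Tip of the spare hook's upturned lip, as on the crowded hook.
- stop_mount: Small dark clamp disc on the spare hook's post at the peg's root; origin on the post axis at peg axis height, axes as the spare hook. It carries a black rubber buffer 26 mm across around the peg. Its spring yields about 4 N per mm for 8 mm. A push of 3 N or more kept for 0.25 s is felt firmly; more than 15 N on it is too much.
- stop_root (a point): Point on the spare peg's axis 30 mm from the post axis: the deepest place where the buffer's face may be. The buffer is set by hand and not measured: its face stands 0 to 37 mm further out from here along the hook's -x and must be found by touch.
- slot_stand: Dark wooden stand fixed to the table, 64 x 112 mm, 40 mm high, origin under its centre at table height. A slot 92 mm long runs along its y, floor 12 mm above the table; 16 mm wide up to 26 mm above the table, then flaring to about 29 mm at the top. The fish mould stands in it on its bottom edge, its y along the slot.
- pin_jar: Bystander: green glass jar, 56 mm across, 75 mm high, origin at its underside.
- bead_tin: Bystander: closed tin, 64 mm across, 60 mm high, origin at its underside.
- felting_tool: Bystander: wooden-handled felting tool lying on the table, about 155 mm long, origin on the table under its middle.
Not all that is in view belongs to the job. What is shaped like the slot_stand but pink is not meant.

How it is judged (in metres and radians):
On the way, in this order (a step that is already met when the one before it is completed fails the run):
1. the first front mould is on the spare hook and pushes the buffer with at least 3 N ((((x of round_mould in the frame of spare_hook between -0.135 and -0.03 m and y of round_mould in the frame of spare_hook between -0.02 and 0.02 m and z of round_mould in the frame of spare_hook between 0.058 and 0.09 m and angle between round_mould's own z axis and vertical below 0.35 rad) and contact force between round_mould and stop_mount above 3 N) or ((x of diamond_mould in the frame of spare_hook between -0.135 and -0.03 m and y of diamond_mould in the frame of spare_hook between -0.02 and 0.02 m and z of diamond_mould in the frame of spare_hook between 0.058 and 0.09 m and angle between diamond_mould's own z axis and vertical below 0.35 rad) and contact force between diamond_mould and stop_mount above 3 N))), for 0.2 s.
2. both front moulds are on the spare hook and the buffer is again pushed with at least 3 N (x of round_mould in the frame of spare_hook between -0.135 and -0.03 m and y of round_mould in the frame of spare_hook between -0.02 and 0.02 m and z of round_mould in the frame of spare_hook between 0.058 and 0.09 m and angle between each of round_mould, diamond_mould's own z axis and vertical below 0.35 rad and x of diamond_mould in the frame of spare_hook between -0.135 and -0.03 m and y of diamond_mould in the frame of spare_hook between -0.02 and 0.02 m and z of diamond_mould in the frame of spare_hook between 0.058 and 0.09 m and contact force between any of round_mould, diamond_mould and stop_mount above 3 N), for 0.2 s.
3. with both front moulds hanging at rest on the spare hook, the fish mould is taken more than 50 mm from its place (x of round_mould in the frame of spare_hook between -0.135 and -0.03 m and y of round_mould in the frame of spare_hook between -0.02 and 0.02 m and z of round_mould in the frame of spare_hook between 0.058 and 0.09 m and angle between each of round_mould, diamond_mould's own z axis and vertical below 0.35 rad and z of each of round_mould, diamond_mould in the frame of spare_hook below 0.076 m and linear speed of each of round_mould, diamond_mould below 0.02 m/s and x of diamond_mould in the frame of spare_hook between -0.135 and -0.03 m and y of diamond_mould in the frame of spare_hook between -0.02 and 0.02 m and z of diamond_mould in the frame of spare_hook between 0.058 and 0.09 m and distance of fish_mould from where it was at the start of the episode above 0.05 m), for 0.1 s.
At the end, for the whole second after the job is handed in: Both front moulds hang at rest on the spare hook's peg (resting on it, 30 to 135 mm out from the post axis), and the fish mould stands at rest in the slot stand, down within 4 mm of the slot's floor, within 12 mm of its middle along the slot, leaning less than 0.3 rad (x of round_mould in the frame of spare_hook between -0.135 and -0.03 m and y of round_mould in the frame of spare_hook between -0.02 and 0.02 m and z of round_mould in the frame of spare_hook between 0.058 and 0.09 m and angle between each of round_mould, diamond_mould's own z axis and vertical below 0.35 rad and z of each of round_mould, diamond_mould in the frame of spare_hook below 0.076 m and linear speed of each of round_mould, diamond_mould, fish_mould below 0.02 m/s and x of diamond_mould in the frame of spare_hook between -0.135 and -0.03 m and y of diamond_mould in the frame of spare_hook between -0.02 and 0.02 m and z of diamond_mould in the frame of spare_hook between 0.058 and 0.09 m and x of fish_mould in the frame of slot_stand between -0.01 and 0.01 m and y of fish_mould in the frame of slot_stand between -0.012 and 0.012 m and z of fish_mould in the frame of slot_stand between 0.009 and 0.016 m and angle between fish_mould's own z axis and vertical below 0.3 rad); the robot touches nothing.
It fails at once if the buffer is pushed with more than 15 N (contact force between any of round_mould, diamond_mould, fish_mould and stop_mount above 15 N).
It fails at once if a mould is forced against a hook stand or the slot stand with more than 30 N (contact force between any of round_mould, diamond_mould, fish_mould and full_hook above 30 N or contact force between any of round_mould, diamond_mould, fish_mould and spare_hook above 30 N or contact force between any of round_mould, diamond_mould, fish_mould and slot_stand above 30 N).
It fails at once if the robot hits a hook stand or the slot stand with more than 30 N (contact force between any of the fingers, the arm and full_hook above 30 N or contact force between any of the fingers, the arm and spare_hook above 30 N or contact force between any of the fingers, the arm and slot_stand above 30 N).
It fails at once if a mould falls or is laid down on the table (height (world z) of any of round_mould, diamond_mould, fish_mould below 0.006 m or angle between any of round_mould, diamond_mould, fish_mould's own z axis and vertical above 0.8 rad).
It fails at once if a bystander is moved more than 20 mm (distance of any of pin_jar, bead_tin, felting_tool from where it was at the start of the episode above 0.02 m).
It also fails if it takes over 72 s, if anything falls off the work surface, if the arm or the gripper's body presses on something with over 40 N, if the wrist force passes 120 N, or if a joint passes its speed limit or range.

## Robot

A 6-joint arm with a two-finger parallel gripper is mounted at the origin on the work surface. World frame = base frame: x ahead of the robot, y to its left, z up, the work surface at z = 0. Lengths are in m, angles in degrees, forces in N, time in s.
With the tool pointing down it reaches from about 0.375 to 0.9 m from the base axis. Payload 3.1 kg.
Tool frame: the origin (TCP) lies at the very end of the fingers, on their centre line; the grasp point (between the pads) lies 19 mm behind it; z points along the fingers, y is the direction in which the jaws open and shut (so a half turn about z gives the same grasp; the last joint's range is limited). The gripper opens to 87 mm and grips with 3 to 60 N. Pads are 19 mm wide; open, the fingers measure 117 mm over their backs; the gripper's body (75 mm by 190 mm) begins 51 mm behind the grasp point.
Start: joints at [-10.227, 30.224, 82.088, -0, 67.689, -10.227], TCP at [0.625, 0, 0.223] pointing down, gripper open.
Joint ranges: [-176.69, 176.69], [-43.24, 126.21], [12.49, 139.97], [-82, 262], [0, 151.66], [-163.58, 163.58]. Speed limits (degrees/s): [159.86, 159.86, 180, 180, 180, 180].

## Interface

Orientations are given as a 3x3 rotation matrix whose columns are the frame's x, y, z axes.
In Python, from rig import readout, capture, camera_model, bot, spot_in, regions_of gives the robot as it stands.
- The arm moves only by the tool send_rows, never from a script. Its argument "moves" is a list that holds one entry, the list of rows, each a list of 7 numbers: the turn, a rotation vector about the tool's x, y, z in degrees, then the shift along the tool's x, y, z in cm, then the opening, from -1 (shut) to 1 (fully open). A call has exactly 5 rows; each row shifts and turns the commanded pose from where the row before left it, along the tool's axes as they then stand; what a row does not reach is not made up. A row lasts 1/10 s, in which the tool goes at most 50 mm and 8.59 degrees, less where a joint would pass 70% of its speed; a pose out of reach is approached as far as the arm can. A call with a gripper value outside its range is refused whole. The fingers move at their own pace and stop on an object; the grip force is fixed at half the most. Time passes only in rows, so rows that do not move let the fingers close, or fill a call up. It gives the time, the measured TCP pose, the force and the opening at its end, in the units of the state.
- readout.read_state(): the state, without advancing time (a new reading comes with each control period).
- capture(name): name is "scene" or "side" or "wrist"; returns the picture (400x640x3 uint8, blue, green, red); there is no depth.
- camera_model(name): a dict with "camera_matrix" (3x3 intrinsics, pixels), "pose" (4x4, takes a point from camera to world coordinates). Camera axes: x right, y up, looking along -z (the intrinsics and any distortion apply to the point x, -y, -z); pixel columns grow to the right and rows downward; lengths in m; the calibration is good to about 2 mm. A picture is of the moment at which its call begins: read the wrist's pose just before it. camera_model takes no time and is no camera call; for the wrist camera it gives the pose at the moment of the call.
- bot.hand_in(): hands the job in, once; it reports no verdict.
Trained networks look in the newest picture that a camera, given by its name, has taken for a name from the list of things; names that differ only in an ending like _2 or _b are one class to them, and where a whole thing is asked for, a point or a joint stands for the part that bears it (a point fixed in the world has none). Each returns a list of dicts, best first, with "p" (0 to 1); they miss things now and then, are a little off and sometimes report something else, mostly with a low value. They report only what shows in the picture. A call takes as long as a camera call. They do not tell look-alikes from the thing itself.
- spot_in(camera, thing): "location" ([x, y, z] in m, in world coordinates, good to about 4 mm: the middle of the surface that is visible of it).
- regions_of(camera, thing): "mask" (400x640 bool, what is visible of it).
The state is a dict: "time_s": time; "joint_positions": joint angles; "qvel": joint speeds; "tau": joint torques, N m; "position": TCP position; "tcp_rot": TCP orientation; "force": force on the tool from outside, world axes, zero at the start; "moment": the same for the moment, N m; "opening": opening from 0.0 (shut) to 1.0 (fully open).
Only numpy, scipy, OpenCV 4.12 (cv2) and the standard library are available. Lean on these libraries where they do the work, as an engineer would, in place of code of your own. Each camera call takes 0.05 s, during which the arm holds its last target. There are 200 camera calls.

## Working session

There is one attempt and no reset: what is moved stays moved. The work goes in short steps, Python scripts to look and compute and a tool call to move; the robot and the scene stay as the last step left them, time stands still between calls to the robot, and variables do not carry over. Pictures are saved under pics/ and viewed, about 8 in all and at most 12, crops included, and the job is handed in when it is done.

Besides the shell and the picture viewer there is one more tool, called after "Request:" as a command line: name --argument value ..., lists and objects as JSON in quotes. send_rows: Moves the arm, as the interface text tells. Its arguments: {"type":"object","properties":{"moves":{"type":"array","items":{"type":"array","items":{"type":"array","items":{"type":"number"}}}}},"required":["moves"]}

```bash
ls; mkdir -p pics; cat > h.py <<'E'
import numpy as np, cv2
from rig import readout, capture, camera_model, bot, spot_in, regions_of
E
python3 - <<'E'
from h import *
for c in ["scene","side"]:
    im=capture(c); cv2.imwrite(f"pics/{c}0.png",im)
    m=camera_model(c); print(c,np.round(m["pose"],3).tolist(),np.round(m["camera_matrix"],1).tolist(),[k for k in m])
    for t in ["fish_mould","fish_tab","round_mould","diamond_mould","full_hook","full_tip","spare_hook","spare_tip","stop_mount","slot_stand","pin_jar","bead_tin","felting_tool"]:
        print(t,[(np.round(d["location"],3).tolist(),round(d["p"],2)) for d in spot_in(c,t)[:4]])
print(readout.read_state())
E
```

```text
pics
scene [[-0.184, -0.711, 0.679, 1.245], [0.983, -0.124, 0.136, 0.145], [-0.012, 0.692, 0.722, 0.892], [0.0, 0.0, 0.0, 1.0]] [[365.5, 0.0, 318.5], [0.0, 365.5, 202.5], [0.0, 0.0, 1.0]] ['camera_matrix', 'pose']
fish_mould [([0.608, 0.157, 0.15], 0.88)]
fish_tab [([0.616, 0.155, 0.156], 0.66), ([0.644, 0.151, 0.014], 0.41)]
round_mould [([0.54, 0.172, 0.166], 0.71)]
diamond_mould [([0.576, 0.161, 0.206], 0.47), ([0.452, -0.003, 0.022], 0.42)]
full_hook [([0.644, 0.154, 0.009], 0.6), ([0.643, -0.14, 0.01], 0.49)]
full_tip []
spare_hook [([0.643, -0.138, 0.013], 0.68)]
spare_tip [([0.566, -0.144, 0.184], 0.66), ([0.617, 0.158, 0.154], 0.34)]
stop_mount []
slot_stand [([0.378, -0.207, 0.029], 0.84), ([0.453, -0.001, 0.019], 0.48)]
pin_jar [([0.755, 0.009, 0.066], 0.64)]
bead_tin [([0.532, 0.393, 0.051], 0.74)]
felting_tool [([0.53, -0.377, 0.017], 0.54)]
side [[0.781, 0.467, -0.414, 0.016], [-0.624, 0.603, -0.497, -0.664], [0.018, 0.647, 0.762, 1.164], [0.0, 0.0, 0.0, 1.0]] [[479.0, 0.0, 319.3], [0.0, 479.0, 202.2], [0.0, 0.0, 1.0]] ['camera_matrix', 'pose']
fish_mould [([0.434, -0.04
[... 897 characters left out ...]
e+01, -5.09710223e-04,
        6.76922054e+01, -1.02269759e+01]), 'qvel': array([-0.03801489,  0.11773658, -0.01441046,  0.05994573, -0.08334717,
        0.00483766]), 'tau': array([ 8.63054283e-04, -4.40008235e+01, -1.76980269e+01,  6.34718360e-02,
        5.04478253e-02, -7.72039414e-06]), 'position': array([6.24965843e-01, 1.37940442e-05, 2.22548488e-01]), 'tcp_rot': array([[ 3.30668831e-05,  9.99999998e-01, -5.54634333e-05],
       [ 9.99999999e-01, -3.30667919e-05,  1.64524756e-06],
       [ 1.64341356e-06, -5.54634877e-05, -9.99999998e-01]]), 'force': array([-0.12212698, -0.10952623, -0.34365148]), 'moment': array([-0.02407305, -0.04824237,  0.00015948]), 'opening': 0.9998045420709514}
```

View pics/scene0.png

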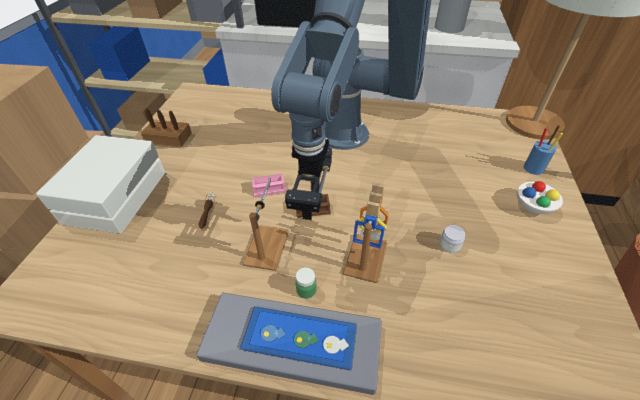

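View pics/side0.png

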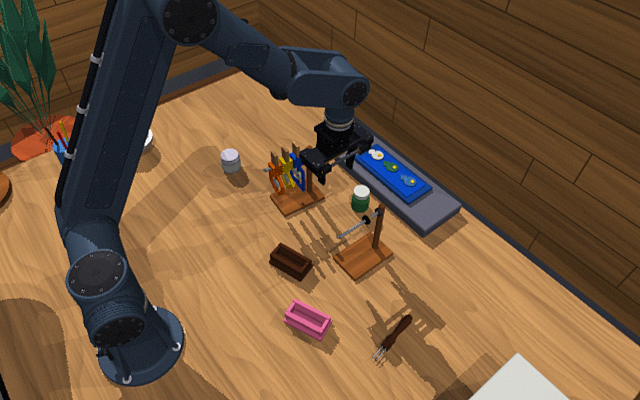

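The blue fish frame is nearest the post on the left hook, at scene (368,235); orange is at (375,215). The dark slot stand is at side (290,262). The pink look-alike, side (308,320), and the fish pictures on the blue tray, scene (300,335), are not wanted. I'll turn the gripper 90° and raise it, then look with the wrist camera.

Request:
send_rows --moves '[[[0,0,8,0,0,-2,1],[0,0,8,0,0,-2,1],[0,0,8,0,0,-2,1],[0,0,8,0,0,-2,1],[0,0,8,0,0,-2,1]]]'

```text
time_s: 1.9
position: [0.6248, 0.0001, 0.3233]
tcp_rot: [[0.647, 0.762, -0.0], [0.762, -0.647, 0.0], [-0.0, -0.0, -1.0]]
force: [0.4, 0.4, -0.9]
opening: 1.0
```

Request:
send_rows --moves '[[[0,0,8,-2,0,-2,1],[0,0,8,-2,0,-2,1],[0,0,8,-2,0,-2,1],[0,0,8,-2,0,-2,1],[0,0,8,-2,0,-2,1]]]'

```text
time_s: 2.4
position: [0.5429, -0.0554, 0.4233]
tcp_rot: [[0.986, 0.168, 0.0], [0.168, -0.986, -0.0], [-0.0, 0.0, -1.0]]
force: [1.2, -0.4, -0.3]
opening: 1.0
```

Request:
send_rows --moves '[[[0,0,8,0,0,0,1],[0,0,2,0,0,0,1],[0,0,0,0,0,0,1],[0,0,0,0,0,0,1],[0,0,0,0,0,0,1]]]'

```text
time_s: 2.9
position: [0.5437, -0.0547, 0.4223]
tcp_rot: [[1.0, 0.001, -0.0], [0.001, -1.0, 0.0], [-0.0, -0.0, -1.0]]
force: [0.7, -0.2, 0.7]
opening: 1.001
```

```bash
python3 - <<'E'
from h import *
s=readout.read_state();print(s["position"],s["joint_positions"],s["tcp_rot"].round(3).tolist())
im=capture("wrist"); cv2.imwrite("pics/w0.png",im)
m=camera_model("wrist"); print(np.round(m["pose"],3).tolist(),np.round(m["camera_matrix"],1).tolist())
for t in ["fish_mould","fish_tab","round_mould","diamond_mould","full_hook","spare_hook","spare_tip","stop_mount","slot_stand"]:
    print(t,[(np.round(d["location"],3).tolist(),round(d["p"],2)) for d in spot_in("wrist",t)[:3]])
E
```

```text
[ 0.54368334 -0.05470464  0.42229535] [-1.74666689e+01  1.41953067e+01  7.61543635e+01  8.92154040e-04
  8.96795404e+01  7.24902409e+01] [[1.0, 0.001, -0.0], [0.001, -1.0, 0.0], [-0.0, -0.0, -1.0]]
[[0.001, 0.965, 0.261, 0.615], [-1.0, 0.001, -0.001, -0.055], [-0.001, -0.261, 0.965, 0.584], [0.0, 0.0, 0.0, 1.0]] [[336.4, 0.0, 313.5], [0.0, 336.4, 198.2], [0.0, 0.0, 1.0]]
fish_mould []
fish_tab [([0.601, 0.138, 0.194], 0.97), ([0.576, -0.145, 0.184], 0.42)]
round_mould [([0.54, 0.15, 0.192], 0.74)]
diamond_mould [([0.571, 0.146, 0.191], 0.83)]
full_hook []
spare_hook [([0.623, -0.142, 0.013], 0.86)]
spare_tip [([0.578, -0.146, 0.184], 0.77)]
stop_mount [([0.622, -0.14, 0.189], 0.92)]
slot_stand [([0.445, -0.036, 0.035], 0.74), ([0.621, -0.143, 0.012], 0.67), ([0.603, 0.137, 0.196], 0.66)]
```

View pics/w0.png

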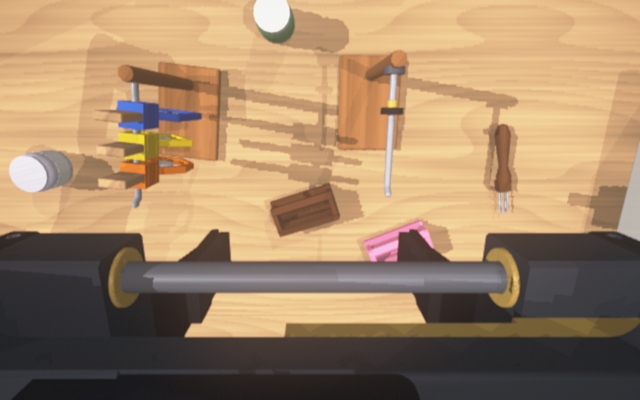

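```bash
cat >> h.py <<'E'
def ray(m,u,v,z):
    K=m["camera_matrix"];P=m["pose"]
    d=np.array([(u-K[0,2])/K[0,0],-(v-K[1,2])/K[1,1],-1.]);d=P[:3,:3]@d;o=P[:3,3]
    return o+d*(z-o[2])/d[2]
def proj(m,p):
    K=m["camera_matrix"];P=m["pose"];q=P[:3,:3].T@(np.array(p)-P[:3,3])
    return np.array([K[0,0]*q[0]/-q[2]+K[0,2],-K[1,1]*q[1]/-q[2]+K[1,2]])
E
python3 - <<'E'
from h import *
im=cv2.imread("pics/w0.png")
def crop(x,y,w,h,s=4): return cv2.resize(im[y:y+h,x:x+w],None,fx=s,fy=s,interpolation=cv2.INTER_CUBIC)
a=np.hstack([crop(90,50,100,165,3),crop(340,50,80,165,3),crop(262,180,82,165,3)])
cv2.imwrite("pics/c1.png",a);print(a.shape)
E
```

```text
(495, 786, 3)
```

View pics/c1.png

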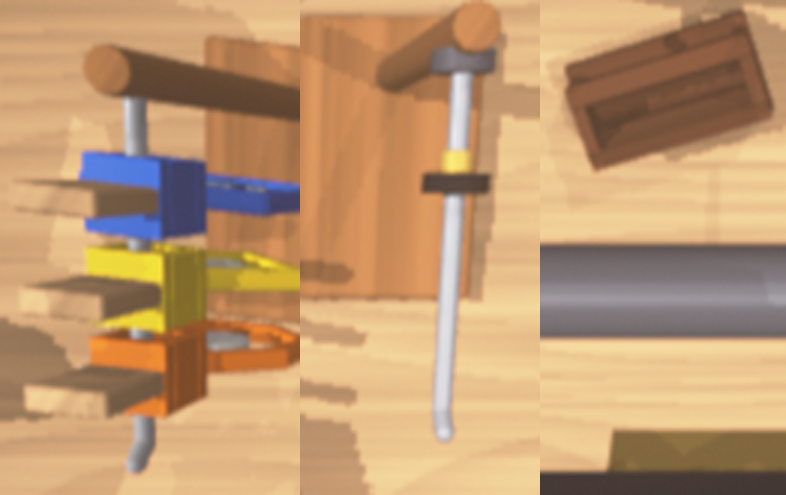

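```bash
python3 - <<'E'
from h import *
m=camera_model("wrist")
f=lambda n,u,v,z:print(n,ray(m,u,v,z).round(4))
f("sp post",399,59,.2);f("sp root",393.7,76.7,.18);f("sp far",387.7,185,.18);f("sp lip",387.7,194.3,.192);f("buf",391.7,111,.18)
f("buf face top",391.7,114,.193);f("buf face bot/ctr",391.7,114,.18)
f("fl post",125.7,72.7,.2);f("fl root",135.3,88.3,.18);f("fl far",137.7,190,.18);f("fl lip",135,205,.192)
f("orange",111.7,183,.235);f("yellow",110.7,149.7,.235);f("blue",109,116,.235)
P=[]
for x,y in [(568,72),(742,12),(773,110),(598,168)]:
    p=ray(m,(x-540)/3+262,y/3+180,.04);P.append(p);print(p.round(4))
P=np.array(P);print(P.mean(0),np.linalg.norm(P-np.roll(P,1,0),axis=1),np.degrees(np.arctan2(*(P[1]-P[0])[[1,0]])),np.degrees(np.arctan2(*(P[2]-P[3])[[1,0]])))
E
```

```text
sp post [ 0.6644 -0.1456  0.2   ]
sp root [ 0.6483 -0.1455  0.18  ]
sp far [ 0.5223 -0.146   0.18  ]
sp lip [ 0.5136 -0.1439  0.192 ]
buf [ 0.6106 -0.1455  0.18  ]
buf face top [ 0.6074 -0.1428  0.193 ]
buf face bot/ctr [ 0.6072 -0.1457  0.18  ]
fl post [0.6506 0.1476 0.2   ]
fl root [0.6357 0.1496 0.18  ]
fl far [0.5159 0.1631 0.18  ]
fl lip [0.5    0.1625 0.192 ]
orange [0.5369 0.1601 0.235 ]
yellow [0.5722 0.1556 0.235 ]
blue [0.6062 0.152  0.235 ]
[0.4575 0.0166 0.04  ]
[ 0.4921 -0.0806  0.04  ]
[ 0.4351 -0.0989  0.04  ]
[0.4    0.0012 0.04  ]
[ 0.44617112 -0.04043729  0.04      ] [0.05959718 0.10322213 0.05978345 0.10614022] -70.45515383681278 -70.64227680234707
```

Order on the crowded hook: orange in front (crop 65,399), then yellow (62,299), with blue fish rearmost (57,198). Dark slot stand, not pink, at (668,90). The distances check out: both post-to-lip measure 151 mm, and the tabs sit at 114, 79 and 45 mm. The full hook's yaw is about −6.2° and the spare's about 0°. The buffer face is at roughly x = 0.607. Now moving above orange.

Request:
send_rows --moves '[[[0,0,0,-0.14,-4.3,-2,1],[0,0,0,-0.14,-4.3,2,1],[0,0,0,-0.14,-4.3,3,1],[0,0,0,-0.14,-4.3,3,1],[0,0,0,-0.14,-4.3,4,1]]]'

```text
time_s: 3.9
position: [0.5373, 0.1517, 0.3314]
tcp_rot: [[1.0, 0.0, 0.003], [0.0, -1.0, 0.0], [0.003, -0.0, -1.0]]
force: [1.4, -0.8, 0.9]
opening: 1.002
```

Request:
send_rows --moves '[[[0,0,6.2,0,0,2,1],[0,0,0,0,0,0,1],[0,0,0,0,0,0,1],[0,0,0,0,0,0,1],[0,0,0,0,0,0,1]]]'

```text
time_s: 4.4
position: [0.5382, 0.149, 0.313]
tcp_rot: [[0.994, -0.109, 0.003], [-0.109, -0.994, 0.0], [0.003, -0.001, -1.0]]
force: [0.3, -0.7, 0.2]
opening: 1.0
```

```bash
python3 - <<'E'
from h import *
s=readout.read_state();print(s["position"],s["joint_positions"].round(1),s["tcp_rot"].round(3).tolist(),s["force"])
im=capture("wrist"); cv2.imwrite("pics/w1.png",im)
m=camera_model("wrist"); 
for t in ["fish_tab","round_mould","diamond_mould","full_tip"]:
    print(t,[(np.round(d["location"],3).tolist(),round(d["p"],2)) for d in spot_in("wrist",t)[:3]])
print([proj(m,p).round(0) for p in [(.5369,.1601,.235),(.5722,.1556,.235),(.6062,.152,.235),(.5,.1625,.192)]])
E
```

```text
[0.5381652  0.14904102 0.31299388] [  4.   19.5  85.2  -0.   75.1 100.2] [[0.994, -0.109, 0.003], [-0.109, -0.994, 0.0], [0.003, -0.001, -1.0]] [ 0.34624497 -0.70233825  0.24284906]
fish_tab [([0.607, 0.152, 0.193], 0.83), ([0.592, 0.155, 0.181], 0.31)]
round_mould [([0.54, 0.161, 0.194], 0.75)]
diamond_mould [([0.576, 0.159, 0.192], 0.61)]
full_tip [([0.592, 0.155, 0.186], 0.84), ([0.538, 0.158, 0.193], 0.68)]
[array([299., 209.]), array([299., 162.]), array([299., 113.]), array([303., 235.])]
```

View pics/w1.png

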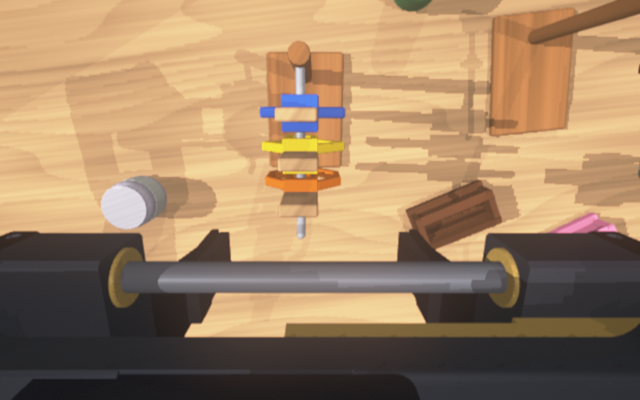

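Predictions match the picture (orange tab top expected at (299,209), seen at about (298,210)) and the peg is parallel to the tool axis. Descending and gripping.

Request:
send_rows --moves '[[[0,0,0,-0.25,-1.09,2,1],[0,0,0,0,0,3,1],[0,0,0,0,0,3,1],[0,0,0,0,0,2.5,1],[0,0,0,0,0,1.5,1]]]'

```text
time_s: 5.15
position: [0.5346, 0.1607, 0.1893]
tcp_rot: [[0.994, -0.108, -0.003], [-0.108, -0.994, -0.0], [-0.003, 0.001, -1.0]]
force: [0.2, -1.2, 1.2]
opening: 0.999
```

Request:
send_rows --moves '[[[0,0,0,0,0,0,1],[0,0,0,0,0,0,0.2],[0,0,0,0,0,0,-0.2],[0,0,0,0,0,0,-1],[0,0,0,0,0,0,-1]]]'

```text
time_s: 5.65
position: [0.5362, 0.161, 0.1923]
tcp_rot: [[0.994, -0.108, 0.002], [-0.108, -0.994, 0.0], [0.002, -0.0, -1.0]]
force: [-0.1, 0.2, -0.5]
opening: 0.721
```

Request:
send_rows --moves '[[[0,0,0,0,0,0,-1],[0,0,0,0,0,0,-1],[0,0,0,0,0,0,-1],[0,0,0,0,0,0,-1],[0,0,0,0,0,0,-1]]]'

```text
time_s: 6.15
position: [0.5357, 0.1609, 0.1913]
tcp_rot: [[0.994, -0.108, -0.0], [-0.108, -0.994, -0.0], [-0.0, 0.0, -1.0]]
force: [-0.3, -0.1, 0.1]
opening: 0.347
```

Request:
send_rows --moves '[[[0,0,0,0,0,0,-1],[0,0,0,0,0,-0.4,-1],[0,0,0,0,0,-0.4,-1],[0,0,0,0,0,-0.3,-1],[0,0,0,0,0,0,-1]]]'

```text
time_s: 6.65
position: [0.5361, 0.1609, 0.2029]
tcp_rot: [[0.994, -0.108, 0.001], [-0.108, -0.994, 0.0], [0.001, -0.0, -1.0]]
force: [0.9, 0.3, -0.6]
opening: 0.346
```

```bash
python3 - <<'E'
from h import *
for i in range(4):
    capture("wrist"); s=readout.read_state();print(s["position"].round(4),s["force"].round(2),s["opening"])
E
```

```text
[0.5359 0.1609 0.2027] [-0.73  0.04 -1.42] 0.34410480520836073
[0.5357 0.1609 0.2024] [ 0.25 -0.61 -1.66] 0.33921300572885876
[0.5356 0.1609 0.2023] [-0.37  0.11 -1.11] 0.3413827511548618
[0.5356 0.1609 0.2022] [ 0.48  0.11 -1.29] 0.3441971084950243
```

Request:
send_rows --moves '[[[0,0,0,-0.5,0,0,-1],[0,0,0,-0.8,0,0,-1],[0,0,0,-0.8,0,0,-1],[0,0,0,-0.8,0,0,-1],[0,0,0,-0.8,0,0,-1]]]'

```text
time_s: 7.35
position: [0.4979, 0.165, 0.2023]
tcp_rot: [[0.994, -0.108, -0.0], [-0.108, -0.994, -0.0], [-0.0, 0.0, -1.0]]
force: [0.5, 0.4, -2.2]
opening: 0.343
```

Request:
send_rows --moves '[[[0,0,0,-0.8,0,0,-1],[0,0,0,-0.8,0,0,-1],[0,0,0,-0.8,0,0,-1],[0,0,0,-0.6,0,0,-1],[0,0,0,0,0,0,-1]]]'

```text
time_s: 7.85
position: [0.4679, 0.1682, 0.2023]
tcp_rot: [[0.994, -0.108, -0.001], [-0.108, -0.994, -0.0], [-0.001, 0.0, -1.0]]
force: [0.2, -0.8, -0.6]
opening: 0.344
```

Request:
send_rows --moves '[[[0,0,-2,0,1,0,-1],[0,0,-2,0,2,0,-1],[0,0,-1.9,0,3,0,-1],[0,0,0,0,4,0,-1],[0,0,0,0,4,0,-1]]]'

```text
time_s: 8.35
position: [0.4655, 0.0271, 0.2025]
tcp_rot: [[1.0, -0.004, 0.001], [-0.004, -1.0, -0.0], [0.001, 0.0, -1.0]]
force: [1.2, 0.6, -1.2]
opening: 0.343
```

Request:
send_rows --moves '[[[0,0,0,0,4,0,-1],[0,0,0,0,4,0,-1],[0,0,0,0,3,0,-1],[0,0,0,0,2,0,-1],[0,0,0,0,1,0,-1]]]'

```text
time_s: 8.85
position: [0.465, -0.114, 0.2025]
tcp_rot: [[1.0, -0.008, 0.001], [-0.008, -1.0, -0.001], [0.001, 0.001, -1.0]]
force: [0.2, 0.0, -1.2]
opening: 0.349
```

```bash
python3 - <<'E'
from h import *
for i in range(3):
    capture("side"); s=readout.read_state();print(s["position"].round(4),s["force"].round(2),s["opening"])
print(s["tcp_rot"].round(4).tolist())
E
```

```text
[ 0.4651 -0.1145  0.2024] [ 0.47 -1.26 -1.4 ] 0.3419816854941851
[ 0.4647 -0.1129  0.2023] [-0.75 -0.1  -1.11] 0.34340863423179674
[ 0.4643 -0.1117  0.2022] [ 0.15 -0.03 -1.18] 0.34334537111668295
[[1.0, -0.0063, -0.0001], [-0.0063, -1.0, 0.0005], [-0.0001, -0.0005, -1.0]]
```

Request:
send_rows --moves '[[[0,0,0,0,1.2,0,-1],[0,0,0,0,1.4,0,-1],[0,0,0,0,0.8,0,-1],[0,0,0,0,0,0,-1],[0,0,0,0,0,0,-1]]]'

```text
time_s: 9.5
position: [0.4639, -0.1458, 0.2022]
tcp_rot: [[1.0, -0.006, -0.0], [-0.006, -1.0, 0.001], [-0.0, -0.0, -1.0]]
force: [0.2, 0.3, -1.4]
opening: 0.345
```

```bash
python3 - <<'E'
from h import *
s=readout.read_state();print(s["position"].round(4),s["force"].round(2),s["opening"])
im=capture("wrist");m=camera_model("wrist")
for n,p in dict(post=(.6644,-.1456,.2),lip=(.5136,-.1439,.192),root=(.6483,-.1455,.18),tab=(.4643,-.1455,.234),ftop=(.607,-.1455,.193)).items(): print(n,proj(m,p).round(0))
a=cv2.resize(im[20:290,200:430],None,fx=2,fy=2)
b=cv2.resize(capture("side")[150:330,270:430],None,fx=3,fy=3)
b=cv2.resize(b,(480,540));a=cv2.resize(a,(300,540)) if 0 else a[:, 80:400]
cv2.imwrite("pics/c2.png",np.hstack([a,b]))
E
```

```text
[ 0.4639 -0.1458  0.2022] [ 0.16  0.3  -1.38] 0.3449386351562745
post [ 311. -255.]
lip [310. 150.]
root [ 311. -160.]
tab [313. 278.]
ftop [312. -65.]
```

View pics/c2.png

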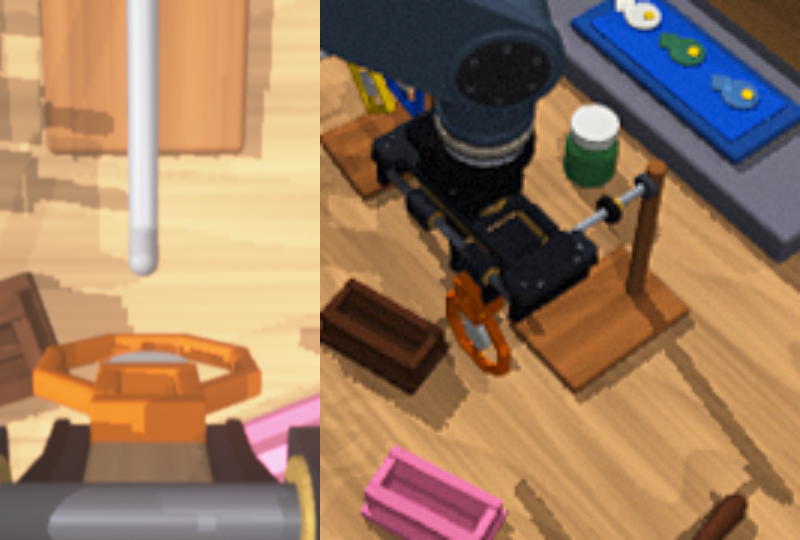

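Request:
send_rows --moves '[[[0,0,0,0.4,-0.1,0,-1],[0,0,0,0.6,0,0,-1],[0,0,0,0.7,0,0,-1],[0,0,0,0.7,0,0,-1],[0,0,0,0.7,0,0,-1]]]'

```text
time_s: 10.1
position: [0.496, -0.1449, 0.2023]
tcp_rot: [[1.0, -0.005, 0.0], [-0.005, -1.0, -0.0], [0.0, 0.0, -1.0]]
force: [-0.2, -0.6, -1.5]
opening: 0.341
```

Request:
send_rows --moves '[[[0,0,0,0.8,0,0,-1],[0,0,0,0.8,0,0,-1],[0,0,0,0.8,0,0,-1],[0,0,0,0.8,0,0,-1],[0,0,0,0.6,0,0,-1]]]'

```text
time_s: 10.6
position: [0.5339, -0.1452, 0.2023]
tcp_rot: [[1.0, -0.005, 0.0], [-0.005, -1.0, -0.0], [0.0, 0.0, -1.0]]
force: [-0.3, 0.2, -0.7]
opening: 0.338
```

Request:
send_rows --moves '[[[0,0,0,0.4,0,0,-1],[0,0,0,0,0,0.2,-1],[0,0,0,0,0,0.2,-1],[0,0,0,0.5,0,0,-1],[0,0,0,0.5,0,0,-1]]]'

```text
time_s: 11.1
position: [0.5472, -0.1452, 0.1982]
tcp_rot: [[1.0, -0.006, -0.0], [-0.006, -1.0, 0.0], [-0.0, -0.0, -1.0]]
force: [0.0, -0.2, -0.8]
opening: 0.345
```

```bash
python3 - <<'E'
from h import *
F=[]
for i in range(3):
    im=capture("wrist"); s=readout.read_state();F.append(s["force"])
print(s["position"].round(4),np.mean(F,0).round(2),s["opening"],s["moment"])
cv2.imwrite("pics/w3.png",im)
E
```

```text
[ 0.5476 -0.1453  0.1984] [ 0.28 -0.02 -1.66] 0.34074440342722806 [ 0.08973507  0.16732431 -0.04852264]
```

Request:
send_rows --moves '[[[0,0,0,0.6,0,0,-1],[0,0,0,0.8,0,0,-1],[0,0,0,0.8,0,0,-1],[0,0,0,0.6,0,0,-1],[0,0,0,0.4,0,0,-1]]]'

```text
time_s: 11.75
position: [0.58, -0.1454, 0.1983]
tcp_rot: [[1.0, -0.005, 0.0], [-0.005, -1.0, -0.0], [0.0, 0.0, -1.0]]
force: [1.3, 0.7, -1.0]
opening: 0.34
```

Request:
send_rows --moves '[[[0,0,0,0.1,0,0,-1],[0,0,0,0.1,0,0,-1],[0,0,0,0.1,0,0,-1],[0,0,0,0.1,0,0,-1],[0,0,0,0,0,0,-1]]]'

```text
time_s: 12.25
position: [0.5831, -0.1454, 0.1984]
tcp_rot: [[1.0, -0.005, 0.0], [-0.005, -1.0, -0.0], [0.0, 0.0, -1.0]]
force: [-0.2, -0.4, -0.9]
opening: 0.34
```

```bash
cat > f.py <<'E'
from h import *
F=[]
for i in range(3):
    im=capture("wrist"); s=readout.read_state();F.append(s["force"])
print(s["time_s"],s["position"].round(4),np.mean(F,0).round(2),s["opening"])
E
python3 f.py
```

```text
12.4 [ 0.583  -0.1454  0.1983] [-0.08  0.25 -0.56] 0.34525432785954474
```

Request:
send_rows --moves '[[[0,0,0,0.05,0,0,-1],[0,0,0,0.05,0,0,-1],[0,0,0,0.05,0,0,-1],[0,0,0,0.05,0,0,-1],[0,0,0,0,0,0,-1]]]'

```text
time_s: 12.9
position: [0.5852, -0.1453, 0.1983]
tcp_rot: [[1.0, -0.005, 0.0], [-0.005, -1.0, 0.0], [0.0, -0.0, -1.0]]
force: [-0.0, -0.3, -1.6]
opening: 0.337
```

```bash
python3 f.py
```

```text
13.05 [ 0.5851 -0.1453  0.1983] [ 0.02 -0.21 -1.32] 0.3452643364144358
```

Request:
send_rows --moves '[[[0,0,0,0.05,0,0,-1],[0,0,0,0.05,0,0,-1],[0,0,0,0.05,0,0,-1],[0,0,0,0.05,0,0,-1],[0,0,0,0,0,0,-1]]]'

```text
time_s: 13.55
position: [0.5872, -0.1454, 0.1983]
tcp_rot: [[1.0, -0.005, 0.0], [-0.005, -1.0, -0.0], [0.0, 0.0, -1.0]]
force: [0.9, 0.1, -0.9]
opening: 0.341
```

```bash
python3 f.py
```

```text
13.7 [ 0.5871 -0.1454  0.1983] [ 0.06  0.11 -1.21] 0.3411673478626843
```

Request:
send_rows --moves '[[[0,0,0,0.05,0,0,-1],[0,0,0,0.05,0,0,-1],[0,0,0,0.05,0,0,-1],[0,0,0,0.05,0,0,-1],[0,0,0,0,0,0,-1]]]'

```text
time_s: 14.2
position: [0.5892, -0.1454, 0.1983]
tcp_rot: [[1.0, -0.005, 0.0], [-0.005, -1.0, -0.0], [0.0, 0.0, -1.0]]
force: [-0.4, 1.3, -1.7]
opening: 0.342
```

```bash
python3 f.py
```

```text
14.35 [ 0.5891 -0.1454  0.1983] [ 0.27  0.35 -1.34] 0.3402732719669709
```

Request:
send_rows --moves '[[[0,0,0,0.05,0,0,-1],[0,0,0,0.05,0,0,-1],[0,0,0,0.05,0,0,-1],[0,0,0,0,0,0,-1],[0,0,0,0,0,0,-1]]]'

```text
time_s: 14.85
position: [0.5906, -0.1454, 0.1983]
tcp_rot: [[1.0, -0.005, -0.0], [-0.005, -1.0, 0.0], [-0.0, -0.0, -1.0]]
force: [-0.1, 0.4, -0.5]
opening: 0.337
```

```bash
python3 f.py
```

```text
15.0 [ 0.5906 -0.1454  0.1983] [ 0.52  0.5  -1.22] 0.34025306811871775
```

Request:
send_rows --moves '[[[0,0,0,0.05,0,0,-1],[0,0,0,0.05,0,0,-1],[0,0,0,0.05,0,0,-1],[0,0,0,0.05,0,0,-1],[0,0,0,0,0,0,-1]]]'

```text
time_s: 15.5
position: [0.5921, -0.1454, 0.1982]
tcp_rot: [[1.0, -0.005, -0.001], [-0.005, -1.0, 0.0], [-0.001, -0.0, -1.0]]
force: [-1.5, -0.2, 0.1]
opening: 0.341
```

```bash
python3 f.py
```

```text
15.65 [ 0.5921 -0.1454  0.1982] [-1.97 -0.17 -0.66] 0.3401633254061474
```

Contact felt (−2 N). Pressing a little more.

Request:
send_rows --moves '[[[0,0,0,0.05,0,0,-1],[0,0,0,0.05,0,0,-1],[0,0,0,0.05,0,0,-1],[0,0,0,0,0,0,-1],[0,0,0,0,0,0,-1]]]'

```text
time_s: 16.15
position: [0.593, -0.1453, 0.1981]
tcp_rot: [[1.0, -0.005, -0.003], [-0.005, -1.0, 0.0], [-0.003, -0.0, -1.0]]
force: [-5.6, -0.3, 2.1]
opening: 0.343
```

```bash
python3 f.py; python3 -c "
import cv2;from h import *
im=capture('wrist');cv2.imwrite('pics/w4.png',im)"
```

```text
16.3 [ 0.593  -0.1453  0.1981] [-5.16 -0.32  0.14] 0.3411842657372018
```

Request:
send_rows --moves '[[[0,0,0,0,0,0,-1],[0,0,0,-0.2,0,0,-1],[0,0,0,0,0,0.25,-1],[0,0,0,0,0,0.25,-1],[0,0,0,0,0,0,-1]]]'

```text
time_s: 16.85
position: [0.5922, -0.1453, 0.1928]
tcp_rot: [[1.0, -0.005, 0.0], [-0.005, -1.0, 0.0], [0.0, -0.0, -1.0]]
force: [-2.0, -0.8, -2.0]
opening: 0.34
```

```bash
python3 f.py
```

```text
17.0 [ 0.5922 -0.1453  0.1929] [-1.94  0.44 -2.22] 0.34177539066750146
```

Request:
send_rows --moves '[[[0,0,0,-0.15,0,0,-1],[0,0,0,0,0,0.1,-1],[0,0,0,0,0,0,0],[0,0,0,0,0,0,1],[0,0,0,0,0,0,1]]]'

```text
time_s: 17.5
position: [0.5912, -0.1456, 0.1928]
tcp_rot: [[1.0, -0.005, 0.002], [-0.005, -1.0, -0.001], [0.002, 0.001, -1.0]]
force: [0.0, 0.4, 0.3]
opening: 0.534
```

Request:
send_rows --moves '[[[0,0,0,0,0,0,1],[0,0,0,0,0,0,1],[0,0,0,0,0,0,1],[0,0,0,0,0,0,1],[0,0,0,0,0,-1,1]]]'

```text
time_s: 18.0
position: [0.5895, -0.145, 0.2013]
tcp_rot: [[1.0, -0.005, -0.003], [-0.005, -1.0, 0.001], [-0.003, -0.001, -1.0]]
force: [-0.5, 0.8, 0.1]
opening: 0.96
```

Request:
send_rows --moves '[[[0,0,0,0,0,-2,1],[0,0,0,0,0,-3,1],[0,0,0,0,0,-3,1],[0,0,0,0,0,-3,1],[0,0,0,0,0,0,1]]]'

```text
time_s: 18.5
position: [0.5933, -0.1465, 0.3183]
tcp_rot: [[1.0, -0.005, 0.011], [-0.005, -1.0, -0.005], [0.011, 0.005, -1.0]]
force: [0.3, -1.0, 0.7]
opening: 1.0
```

```bash
python3 f.py; python3 - <<'E'
from h import *
im=capture("wrist");m=camera_model("wrist");s=capture("side")
for c in ["wrist","side"]: print([(np.round(d["location"],3).tolist(),round(d["p"],2)) for d in spot_in(c,"round_mould")[:3]])
for p in [(.592,-.1455,.235),(.5722,.1556,.235)]: print(proj(m,p))
cv2.imwrite("pics/c3.png",np.hstack([cv2.resize(im[20:300,200:430],None,fx=1.6,fy=1.6),cv2.resize(s[150:330,270:430],(398,448))]))
E
```

```text
18.65 [ 0.5901 -0.1452  0.3121] [-0.31  0.25 -0.22] 0.9990897233479059
[([0.594, -0.144, 0.195], 0.85), ([0.469, -0.061, 0.016], 0.68)]
[([0.591, -0.15, 0.167], 0.89)]
[314.35099345 203.63019154]
[-84.24637954 230.61626654]
```

View pics/c3.png

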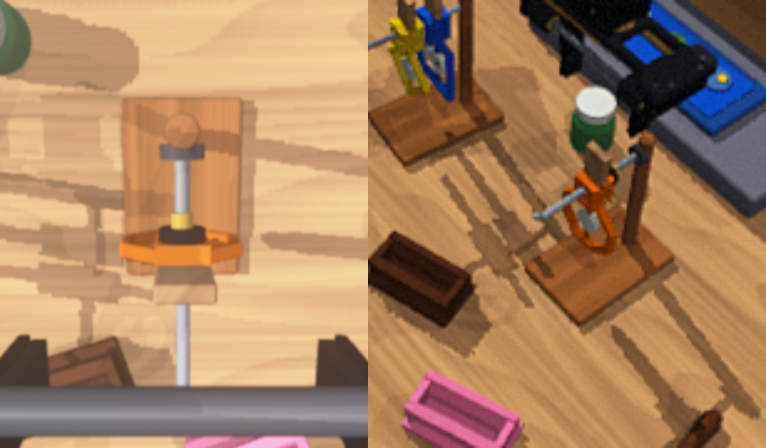

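Orange hangs freely on the spare peg against the buffer (left panel: sleeve at (183,245), tab at (185,290)). Next, yellow.

Request:
send_rows --moves '[[[0,0,0,-0.4,-2,0,1],[0,0,0,-0.5,-4,0,1],[0,0,0,-0.5,-4,0,1],[0,0,0,-0.5,-4,0,1],[0,0,0,0,-4,0,1]]]'

```text
time_s: 19.35
position: [0.5708, 0.0375, 0.3118]
tcp_rot: [[1.0, -0.005, -0.002], [-0.005, -1.0, 0.001], [-0.002, -0.001, -1.0]]
force: [0.4, -0.2, -0.1]
opening: 1.007
```

Request:
send_rows --moves '[[[0,0,0,0,-4,0,1],[0,0,0,0,-4,0,1],[0,0,0,0,-2.5,0,1],[0,0,0,0,-1.5,0,1],[0,0,5.9,0,0,0,1]]]'

```text
time_s: 19.85
position: [0.5721, 0.1574, 0.3119]
tcp_rot: [[0.994, -0.107, -0.001], [-0.107, -0.994, 0.001], [-0.001, -0.0, -1.0]]
force: [-0.1, -0.2, -0.5]
opening: 0.998
```

Request:
send_rows --moves '[[[0,0,0,0,0,1,1],[0,0,0,0,0,1,1],[0,0,0,0,0,1,1],[0,0,0,0,0,0,1],[0,0,0,0,0,0,1]]]'

```text
time_s: 20.35
position: [0.573, 0.1542, 0.2816]
tcp_rot: [[0.994, -0.108, -0.001], [-0.108, -0.994, -0.0], [-0.001, 0.0, -1.0]]
force: [0.2, -0.5, -0.4]
opening: 1.001
```

```bash
python3 f.py; python3 - <<'E'
from h import *
s=readout.read_state();R=s["tcp_rot"];p=s["position"];print(R.round(3).tolist())
print(R.T@(np.array([.5722,.1556,.192])-p)*100)
capture("wrist")
print([(np.round(d["location"],3).tolist(),round(d["p"],2)) for d in spot_in("wrist","diamond_mould")[:3]])
E
```

```text
20.5 [0.5736 0.1545 0.2827] [ 0.08 -1.    0.79] 0.9991014634664676
[[0.994, -0.108, 0.001], [-0.108, -0.994, 0.0], [0.001, -0.0, -1.0]]
[-0.15879532 -0.09484532  9.07319428]
[([0.574, 0.159, 0.194], 0.84)]
```

Request:
send_rows --moves '[[[0,0,0,-0.1,-0.1,2,1],[0,0,0,0,0,2.5,1],[0,0,0,0,0,2.5,1],[0,0,0,0,0,1.5,1],[0,0,0,0,0,0.5,0.2]]]'

```text
time_s: 21.1
position: [0.5712, 0.1557, 0.1907]
tcp_rot: [[0.994, -0.108, -0.003], [-0.108, -0.994, -0.0], [-0.003, 0.001, -1.0]]
force: [0.8, -0.5, 0.8]
opening: 0.965
```

Request:
send_rows --moves '[[[0,0,0,0,0,0,-0.2],[0,0,0,0,0,0,-1],[0,0,0,0,0,0,-1],[0,0,0,0,0,0,-1],[0,0,0,0,0,0,-1]]]'

```text
time_s: 21.6
position: [0.5726, 0.1558, 0.193]
tcp_rot: [[0.994, -0.108, 0.001], [-0.108, -0.994, 0.0], [0.001, -0.0, -1.0]]
force: [0.3, -1.1, -0.4]
opening: 0.535
```

Request:
send_rows --moves '[[[0,0,0,0,0,0,-1],[0,0,0,0,0,0,-1],[0,0,0,0,0,0,-1],[0,0,0,0,0,0,-1],[0,0,0,0,0,0,-1]]]'

```text
time_s: 22.1
position: [0.5723, 0.1559, 0.1924]
tcp_rot: [[0.994, -0.108, 0.0], [-0.108, -0.994, 0.0], [0.0, -0.0, -1.0]]
force: [0.2, 1.0, 1.0]
opening: 0.342
```

```bash
python3 f.py
```

```text
22.25 [0.5724 0.1559 0.1924] [-0.35  0.2   1.22] 0.34355002477722585
```

Request:
send_rows --moves '[[[0,0,0,0,0,-0.4,-1],[0,0,0,0,0,-0.4,-1],[0,0,0,0,0,-0.3,-1],[0,0,0,0,0,0,-1],[0,0,0,0,0,0,-1]]]'

```text
time_s: 22.75
position: [0.5722, 0.1558, 0.2034]
tcp_rot: [[0.994, -0.108, 0.0], [-0.108, -0.994, -0.0], [0.0, 0.0, -1.0]]
force: [-1.2, -0.2, -1.1]
opening: 0.341
```

```bash
python3 f.py
```

```text
22.9 [0.5721 0.1557 0.2031] [-0.06 -0.24 -0.87] 0.34265911206076544
```

Request:
send_rows --moves '[[[0,0,0,-0.5,0,0,-1],[0,0,0,-0.9,0,0,-1],[0,0,0,-0.9,0,0,-1],[0,0,0,-0.9,0,0,-1],[0,0,0,-0.9,0,0,-1]]]'

```text
time_s: 23.4
position: [0.5303, 0.1604, 0.2034]
tcp_rot: [[0.994, -0.108, -0.0], [-0.108, -0.994, -0.0], [-0.0, 0.0, -1.0]]
force: [1.0, -0.2, -1.3]
opening: 0.341
```

Request:
send_rows --moves '[[[0,0,0,-0.9,0,0,-1],[0,0,0,-0.9,0,0,-1],[0,0,0,-0.9,0,0,-1],[0,0,0,-0.9,0,0,-1],[0,0,0,-0.9,0,0,-1]]]'

```text
time_s: 23.9
position: [0.4861, 0.1652, 0.2034]
tcp_rot: [[0.994, -0.108, 0.0], [-0.108, -0.994, 0.0], [0.0, -0.0, -1.0]]
force: [0.0, -0.3, -1.4]
opening: 0.341
```

Request:
send_rows --moves '[[[0,0,0,-0.9,0,0,-1],[0,0,0,-0.8,0,0,-1],[0,0,-2,0,1,0,-1],[0,0,-2,0,2,0,-1],[0,0,-1.9,0,3,0,-1]]]'

```text
time_s: 24.4
position: [0.4658, 0.1075, 0.2034]
tcp_rot: [[1.0, -0.001, 0.001], [-0.001, -1.0, 0.0], [0.001, -0.0, -1.0]]
force: [0.9, -0.4, -0.8]
opening: 0.34
```

Request:
send_rows --moves '[[[0,0,0,0,4,0,-1],[0,0,0,0,4,0,-1],[0,0,0,0,4,0,-1],[0,0,0,0,4,0,-1],[0,0,0,0,3,0,-1]]]'

```text
time_s: 24.9
position: [0.4652, -0.0852, 0.2035]
tcp_rot: [[1.0, -0.006, 0.001], [-0.006, -1.0, -0.001], [0.001, 0.001, -1.0]]
force: [-0.0, 0.3, -1.0]
opening: 0.343
```

Request:
send_rows --moves '[[[0,0,0,0,3,0,-1],[0,0,0,0,2,0,-1],[0,0,0,0,1,0,-1],[0,0,0,0,0,0,-1],[0,0,0,0,0,0,-1]]]'

```text
time_s: 25.4
position: [0.4644, -0.142, 0.2032]
tcp_rot: [[1.0, -0.005, -0.001], [-0.005, -1.0, 0.001], [-0.001, -0.001, -1.0]]
force: [-0.4, 0.1, -1.3]
opening: 0.34
```

```bash
python3 f.py; python3 -c "
from h import *
print(readout.read_state()['tcp_rot'].round(4).tolist())"
```

```text
25.55 [ 0.4646 -0.1417  0.2033] [ 0.49  0.26 -1.27] 0.3436682314866484
[[1.0, -0.0038, -0.0005], [-0.0038, -1.0, 0.0006], [-0.0005, -0.0006, -1.0]]
```

Request:
send_rows --moves '[[[0,0,0,0.2,0.3,0,-1],[0,0,0,0.6,0,0,-1],[0,0,0,0.7,0,0,-1],[0,0,0,0.7,0,0,-1],[0,0,0,0.7,0,0,-1]]]'

```text
time_s: 26.05
position: [0.4947, -0.1461, 0.2033]
tcp_rot: [[1.0, -0.005, 0.0], [-0.005, -1.0, -0.0], [0.0, 0.0, -1.0]]
force: [-0.2, 0.3, -1.2]
opening: 0.341
```

Request:
send_rows --moves '[[[0,0,0,0.8,0,0,-1],[0,0,0,0.8,0,0,-1],[0,0,0,0.8,0,0,-1],[0,0,0,0.8,0,0,-1],[0,0,0,0.6,0,0,-1]]]'

```text
time_s: 26.55
position: [0.5327, -0.1464, 0.2033]
tcp_rot: [[1.0, -0.005, 0.0], [-0.005, -1.0, -0.0], [0.0, 0.0, -1.0]]
force: [0.3, -0.2, -1.8]
opening: 0.341
```

Request:
send_rows --moves '[[[0,0,0,0.5,0,0,-1],[0,0,0,0,0,0.2,-1],[0,0,0,0,0,0.2,-1],[0,0,0,0.5,0,0,-1],[0,0,0,0.5,0,0,-1]]]'

```text
time_s: 27.05
position: [0.5469, -0.1464, 0.1993]
tcp_rot: [[1.0, -0.006, -0.0], [-0.006, -1.0, 0.0], [-0.0, -0.0, -1.0]]
force: [-0.1, 0.8, -0.9]
opening: 0.341
```

```bash
python3 f.py
```

```text
27.2 [ 0.5473 -0.1465  0.1994] [ 0.34  0.22 -1.27] 0.33908416692498744
```

Request:
send_rows --moves '[[[0,0,0,0.3,-0.1,0,-1],[0,0,0,0.3,0,0,-1],[0,0,0,0.2,0,0,-1],[0,0,0,0.2,0,0,-1],[0,0,0,0,0,0,-1]]]'

```text
time_s: 27.7
position: [0.5572, -0.1455, 0.1993]
tcp_rot: [[1.0, -0.005, 0.0], [-0.005, -1.0, -0.0], [0.0, 0.0, -1.0]]
force: [1.5, -0.1, -1.6]
opening: 0.342
```

Request:
send_rows --moves '[[[0,0,0,0.05,0,0,-1],[0,0,0,0.05,0,0,-1],[0,0,0,0.05,0,0,-1],[0,0,0,0.05,0,0,-1],[0,0,0,0,0,0,-1]]]'

```text
time_s: 28.2
position: [0.5589, -0.1455, 0.1993]
tcp_rot: [[1.0, -0.005, 0.0], [-0.005, -1.0, -0.0], [0.0, 0.0, -1.0]]
force: [-0.0, -0.8, -1.3]
opening: 0.345
```

```bash
python3 f.py
```

```text
28.35 [ 0.5588 -0.1454  0.1993] [-0.1  -0.13 -1.14] 0.34129067059349266
```

Request:
send_rows --moves '[[[0,0,0,0.05,0,0,-1],[0,0,0,0.05,0,0,-1],[0,0,0,0.05,0,0,-1],[0,0,0,0.05,0,0,-1],[0,0,0,0,0,0,-1]]]'

```text
time_s: 28.85
position: [0.5609, -0.1454, 0.1993]
tcp_rot: [[1.0, -0.005, 0.0], [-0.005, -1.0, 0.0], [0.0, -0.0, -1.0]]
force: [0.4, -0.2, -1.9]
opening: 0.341
```

```bash
python3 f.py
```

```text
29.0 [ 0.5608 -0.1454  0.1993] [ 0.36  0.23 -1.89] 0.34149415705492847
```

Request:
send_rows --moves '[[[0,0,0,0.05,0,0,-1],[0,0,0,0.05,0,0,-1],[0,0,0,0.05,0,0,-1],[0,0,0,0.05,0,0,-1],[0,0,0,0,0,0,-1]]]'

```text
time_s: 29.5
position: [0.563, -0.1455, 0.1993]
tcp_rot: [[1.0, -0.005, 0.0], [-0.005, -1.0, -0.0], [0.0, 0.0, -1.0]]
force: [-0.7, -0.8, -1.0]
opening: 0.339
```

```bash
python3 f.py
```

```text
29.65 [ 0.5628 -0.1455  0.1993] [-0.5  -0.06 -1.36] 0.33982277033222247
```

Request:
send_rows --moves '[[[0,0,0,0.05,0,0,-1],[0,0,0,0.05,0,0,-1],[0,0,0,0.05,0,0,-1],[0,0,0,0,0,0,-1],[0,0,0,0,0,0,-1]]]'

```text
time_s: 30.15
position: [0.5638, -0.1454, 0.1992]
tcp_rot: [[1.0, -0.005, -0.001], [-0.005, -1.0, 0.0], [-0.001, -0.0, -1.0]]
force: [-1.9, -0.7, -1.6]
opening: 0.342
```

```bash
python3 f.py
```

```text
30.3 [ 0.5639 -0.1454  0.1992] [-2.01 -0.24 -0.86] 0.34082414871701083
```

Request:
send_rows --moves '[[[0,0,0,0.05,0,0,-1],[0,0,0,0.05,0,0,-1],[0,0,0,0.05,0,0,-1],[0,0,0,0.05,0,0,-1],[0,0,0,0,0,0,-1]]]'

```text
time_s: 30.8
position: [0.565, -0.1454, 0.1991]
tcp_rot: [[1.0, -0.005, -0.003], [-0.005, -1.0, 0.0], [-0.003, -0.0, -1.0]]
force: [-5.8, -0.4, 1.0]
opening: 0.342
```

```bash
python3 f.py
```

```text
30.95 [ 0.5649 -0.1454  0.1991] [-5.63 -0.77  1.7 ] 0.3410067704729863
```

Request:
send_rows --moves '[[[0,0,0,0.05,0,0,-1],[0,0,0,0,0,0,-1],[0,0,0,0,0,0,-1],[0,0,0,0,0,0,-1],[0,0,0,0,0,0,-1]]]'

```text
time_s: 31.45
position: [0.5651, -0.1454, 0.1991]
tcp_rot: [[1.0, -0.005, -0.004], [-0.005, -1.0, 0.0], [-0.004, -0.0, -1.0]]
force: [-5.4, -1.1, 2.9]
opening: 0.339
```

Request:
send_rows --moves '[[[0,0,0,-0.15,0,0,-1],[0,0,0,-0.2,0,0,-1],[0,0,0,-0.1,0,0.25,-1],[0,0,0,0,0,0.25,-1],[0,0,0,0,0,0,-1]]]'

```text
time_s: 31.95
position: [0.563, -0.1455, 0.194]
tcp_rot: [[1.0, -0.005, 0.001], [-0.005, -1.0, 0.0], [0.001, -0.0, -1.0]]
force: [-0.1, 0.4, -0.5]
opening: 0.342
```

```bash
python3 f.py
```

```text
32.1 [ 0.5629 -0.1455  0.1943] [ 0.33 -0.02 -1.09] 0.3422896057257731
```

Request:
send_rows --moves '[[[0,0,0,0,0,0.1,-1],[0,0,0,0,0,0.1,-1],[0,0,0,0,0,0,-1],[0,0,0,0,0,0,0.2],[0,0,0,0,0,0,1]]]'

```text
time_s: 32.6
position: [0.5625, -0.1455, 0.1925]
tcp_rot: [[1.0, -0.005, 0.0], [-0.005, -1.0, -0.0], [0.0, 0.0, -1.0]]
force: [0.3, 0.8, -0.4]
opening: 0.452
```

Request:
send_rows --moves '[[[0,0,0,0,0,0,1],[0,0,0,0,0,0,1],[0,0,0,0,0,0,1],[0,0,0,0,0,0,1],[0,0,0,0,0,0,1]]]'

```text
time_s: 33.1
position: [0.5623, -0.1455, 0.1923]
tcp_rot: [[1.0, -0.005, -0.0], [-0.005, -1.0, -0.0], [-0.0, 0.0, -1.0]]
force: [0.3, 1.1, -0.5]
opening: 0.894
```

Request:
send_rows --moves '[[[0,0,0,0,0,-1,1],[0,0,0,0,0,-3,1],[0,0,0,0,0,-3,1],[0,0,0,0,0,-3,1],[0,0,0,0,0,-2,1]]]'

```text
time_s: 33.6
position: [0.5632, -0.1458, 0.3156]
tcp_rot: [[1.0, -0.005, 0.004], [-0.005, -1.0, -0.002], [0.004, 0.002, -1.0]]
force: [0.7, -0.1, 0.1]
opening: 1.002
```

```bash
python3 f.py; python3 - <<'E'
from h import *
im=capture("wrist");m=camera_model("wrist");s=capture("side")
for c in ["wrist","side"]: print([(t,np.round(d["location"],3).tolist(),round(d["p"],2)) for t in ["round_mould","diamond_mould"] for d in spot_in(c,t)[:1]])
cv2.imwrite("pics/c4.png",np.hstack([cv2.resize(im[20:300,200:430],None,fx=1.6,fy=1.6),cv2.resize(s[150:330,270:430],(398,448))]))
E
```

```text
33.75 [ 0.5631 -0.1458  0.3142] [-0.32 -0.05  0.89] 1.0004103733609928
[('round_mould', [0.594, -0.146, 0.194], 0.58), ('diamond_mould', [0.567, -0.143, 0.191], 0.71)]
[('round_mould', [0.598, 0.138, 0.152], 0.61), ('diamond_mould', [0.558, -0.147, 0.165], 0.55)]
```

View pics/c4.png

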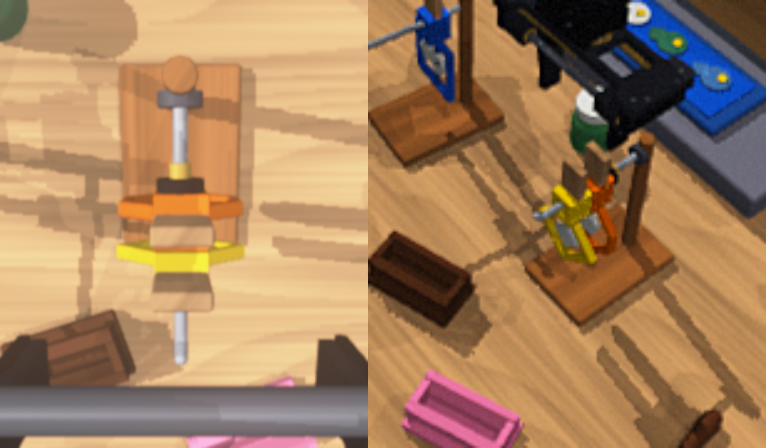

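Both hang on the spare peg (yellow sleeve (182,255), orange (182,208), buffer (180,185)). Now the fish.

Request:
send_rows --moves '[[[0,0,0,0.8,-2,0,1],[0,0,0,0.9,-4,0,1],[0,0,0,0.9,-4,0,1],[0,0,0,0.8,-4,0,1],[0,0,0,0.75,-4,0,1]]]'

```text
time_s: 34.55
position: [0.6047, 0.0358, 0.3113]
tcp_rot: [[1.0, -0.006, -0.002], [-0.006, -1.0, 0.0], [-0.002, -0.0, -1.0]]
force: [0.3, -0.5, 0.8]
opening: 1.0
```

Request:
send_rows --moves '[[[0,0,0,0,-4,0,1],[0,0,0,0,-4,0,1],[0,0,0,0,-2.3,0,1],[0,0,0,0,-1.5,0,1],[0,0,5.9,0,0,0,1]]]'

```text
time_s: 35.05
position: [0.605, 0.1543, 0.3115]
tcp_rot: [[0.994, -0.108, -0.001], [-0.108, -0.994, 0.0], [-0.001, -0.0, -1.0]]
force: [0.2, -0.5, -0.1]
opening: 1.0
```

Request:
send_rows --moves '[[[0,0,0,0,0,1,1],[0,0,0,0,0,1,1],[0,0,0,0,0,1,1],[0,0,0,0,0,0,1],[0,0,0,0,0,0,1]]]'

```text
time_s: 35.55
position: [0.6053, 0.1518, 0.2816]
tcp_rot: [[0.994, -0.108, -0.001], [-0.108, -0.994, -0.0], [-0.001, 0.0, -1.0]]
force: [0.6, 0.2, 0.1]
opening: 1.0
```

```bash
python3 f.py; python3 - <<'E'
from h import *
s=readout.read_state();R=s["tcp_rot"];p=s["position"];print(R.round(3).tolist())
print(R.T@(np.array([.6062,.152,.192])-p)*100)
capture("wrist")
print([(t,np.round(d["location"],3).tolist(),round(d["p"],2)) for t in ["fish_mould","fish_tab"] for d in spot_in("wrist",t)[:2]])
E
```

```text
35.7 [0.6058 0.1522 0.2828] [-0.06 -0.12 -0.36] 0.9976128869045227
[[0.994, -0.108, 0.001], [-0.108, -0.994, 0.0], [0.001, -0.0, -1.0]]
[0.02945119 0.01493163 9.0802777 ]
[('fish_mould', [0.609, 0.154, 0.192], 0.92), ('fish_mould', [0.528, 0.372, 0.03], 0.58), ('fish_tab', [0.608, 0.152, 0.194], 0.56)]
```

Request:
send_rows --moves '[[[0,0,0,0,0,2,1],[0,0,0,0,0,2.5,1],[0,0,0,0,0,2.5,1],[0,0,0,0,0,1.5,1],[0,0,0,0,0,0.5,0.2]]]'

```text
time_s: 36.35
position: [0.6043, 0.1523, 0.1906]
tcp_rot: [[0.994, -0.108, -0.003], [-0.108, -0.994, -0.0], [-0.003, 0.001, -1.0]]
force: [-0.1, -0.1, -0.2]
opening: 0.964
```

Request:
send_rows --moves '[[[0,0,0,0,0,0,-0.2],[0,0,0,0,0,0,-1],[0,0,0,0,0,0,-1],[0,0,0,0,0,0,-1],[0,0,0,0,0,0,-1]]]'

```text
time_s: 36.85
position: [0.6057, 0.1524, 0.193]
tcp_rot: [[0.994, -0.108, 0.001], [-0.108, -0.994, 0.0], [0.001, -0.0, -1.0]]
force: [-0.1, -0.1, 0.1]
opening: 0.539
```

Request:
send_rows --moves '[[[0,0,0,0,0,0,-1],[0,0,0,0,0,0,-1],[0,0,0,0,0,0,-1],[0,0,0,0,0,0,-1],[0,0,0,0,0,0,-1]]]'

```text
time_s: 37.35
position: [0.6055, 0.1524, 0.1924]
tcp_rot: [[0.994, -0.108, 0.0], [-0.108, -0.994, 0.0], [0.0, -0.0, -1.0]]
force: [0.5, 0.7, 0.4]
opening: 0.343
```

```bash
python3 f.py
```

```text
37.5 [0.6055 0.1525 0.1923] [-0.01  0.94  0.29] 0.3429662356797957
```

Request:
send_rows --moves '[[[0,0,0,0,0,-0.4,-1],[0,0,0,0,0,-0.4,-1],[0,0,0,0,0,-0.3,-1],[0,0,0,0,0,0,-1],[0,0,0,0,0,0,-1]]]'

```text
time_s: 38.0
position: [0.6054, 0.1523, 0.2034]
tcp_rot: [[0.994, -0.108, 0.0], [-0.108, -0.994, -0.0], [0.0, 0.0, -1.0]]
force: [-0.4, -0.2, -1.3]
opening: 0.336
```

```bash
python3 f.py
```

```text
38.15 [0.6053 0.1523 0.2031] [-0.1  -0.22 -1.57] 0.3415631561732377
```

Request:
send_rows --moves '[[[0,0,0,-0.5,0,0,-1],[0,0,0,-1,0,0,-1],[0,0,0,-1,0,0,-1],[0,0,0,-1,0,0,-1],[0,0,0,-1,0,0,-1]]]'

```text
time_s: 38.65
position: [0.5594, 0.1574, 0.2034]
tcp_rot: [[0.994, -0.108, -0.0], [-0.108, -0.994, -0.0], [-0.0, 0.0, -1.0]]
force: [0.0, -0.2, -1.7]
opening: 0.345
```

Request:
send_rows --moves '[[[0,0,0,-1,0,0,-1],[0,0,0,-1,0,0,-1],[0,0,0,-1,0,0,-1],[0,0,0,-1,0,0,-1],[0,0,0,-1,0,0,-1]]]'

```text
time_s: 39.15
position: [0.5102, 0.1627, 0.2034]
tcp_rot: [[0.994, -0.108, 0.0], [-0.108, -0.994, 0.0], [0.0, -0.0, -1.0]]
force: [-0.0, 0.4, -2.1]
opening: 0.344
```

Request:
send_rows --moves '[[[0,0,0,-1,0,0,-1],[0,0,0,-1,0,0,-1],[0,0,0,-1,0,0,-1],[0,0,0,-1,0,0,-1],[0,0,0,-0.5,0,0,-1]]]'

```text
time_s: 39.65
position: [0.4648, 0.1676, 0.2032]
tcp_rot: [[0.994, -0.108, -0.001], [-0.108, -0.994, -0.0], [-0.001, 0.0, -1.0]]
force: [-0.2, -0.2, -1.1]
opening: 0.341
```

Request:
send_rows --moves '[[[0,0,-3,0,0,-0.8,-1],[0,0,-6,0,0,-0.8,-1],[0,0,-6,0,0,-0.8,-1],[0,0,-6,0,0,-0.8,-1],[0,0,-4.7,0,0,-0.8,-1]]]'

```text
time_s: 40.15
position: [0.4662, 0.1675, 0.2437]
tcp_rot: [[0.941, 0.337, 0.0], [0.337, -0.941, 0.0], [0.0, 0.0, -1.0]]
force: [1.1, -0.2, -1.6]
opening: 0.34
```

Request:
send_rows --moves '[[[0,0,0,0,1,0,-1],[0,0,0,-1,2,0,-1],[0,0,0,-2,3,0,-1],[0,0,0,-2,3,0,-1],[0,0,0,-2,3,0,-1]]]'

```text
time_s: 40.65
position: [0.4398, 0.0293, 0.2429]
tcp_rot: [[0.943, 0.332, -0.0], [0.332, -0.943, -0.0], [-0.0, 0.0, -1.0]]
force: [0.2, -0.7, -1.3]
opening: 0.339
```

Request:
send_rows --moves '[[[0,0,0,-2,3,0,-1],[0,0,0,-2,2,0,-1],[0,0,0,-1.5,1,0,-1],[0,0,0,-0.5,1,0,-1],[0,0,0,0,0,0,-1]]]'

```text
time_s: 41.15
position: [0.4075, -0.0565, 0.2433]
tcp_rot: [[0.944, 0.33, 0.001], [0.33, -0.944, -0.001], [0.001, 0.001, -1.0]]
force: [-0.2, 0.8, -1.4]
opening: 0.34
```

```bash
python3 f.py; python3 - <<'E'
from h import *
s=readout.read_state();print(s["position"],s["tcp_rot"].round(4).tolist())
im=capture("wrist");m=camera_model("wrist")
np.savez("m5",K=m["camera_matrix"],P=m["pose"])
for c in ["wrist","scene"]:
    capture(c);print([(np.round(d["location"],3).tolist(),round(d["p"],2)) for d in spot_in(c,"slot_stand")[:2]])
cv2.imwrite("pics/c5.png",cv2.resize(im[0:300,120:520],None,fx=2,fy=2))
E
```

```text
41.3 [ 0.4076 -0.0548  0.2433] [ 0.51 -0.2  -1.14] 0.3418142352195598
[ 0.40760763 -0.05477234  0.24326409] [[0.9427, 0.3337, 0.0004], [0.3337, -0.9427, 0.0002], [0.0004, -0.0001, -1.0]]
[([0.443, -0.036, 0.037], 0.87), ([0.386, -0.192, 0.013], 0.69)]
[([0.454, -0.035, 0.029], 0.65)]
```

View pics/c5.png

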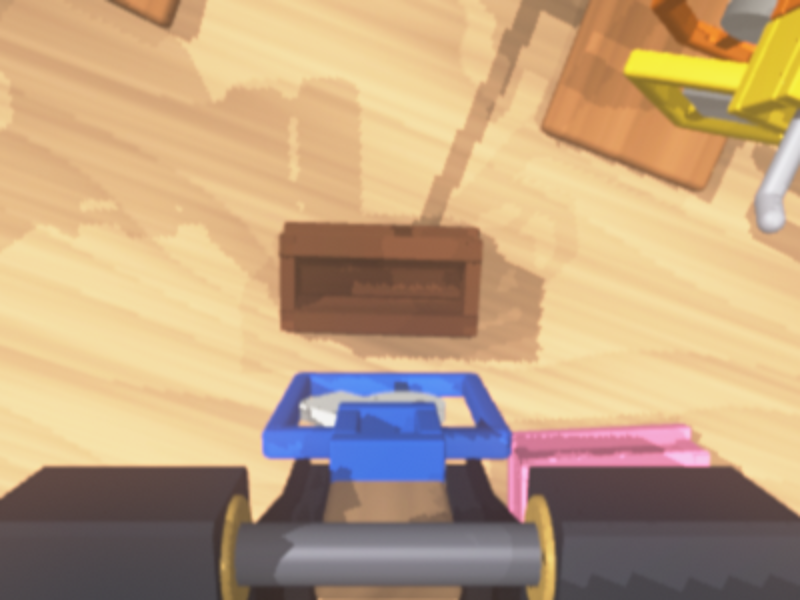

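The dark stand sits just ahead of the held fish: top corners in the crop at (286,224), (480,228), (477,335), (281,329), with slot ends at columns 294 and 466. The pink stand is at lower right and the moulds are untouched.

```bash
python3 - <<'E'
from h import *
d=np.load("m5.npz");m=dict(camera_matrix=d["K"],pose=d["P"])
P=np.array([ray(m,120+x/2,y/2,.04) for x,y in [(286,224),(480,228),(477,335),(281,329)]])
c=P.mean(0);print(P.round(4).tolist(),c, [np.degrees(np.arctan2(*(a-b)[[0,1]]*[-1,1])) for a,b in ((P[0],P[1]),(P[3],P[2]))])
s=readout.read_state();R=s["tcp_rot"]
print(R.T@(c-s["position"])*100)
p=ray(m,120+380/2,(258+315)/4,.04);print(p)
# held mould check: bottom edge in image
for z in (.12,): pass
o=s["position"]+R@[0,0,.1228]
for q in ([0,.04],[0,-.04]): print("pred bottom corner crop px",(proj(m,o+R@[.005,q[1],0])-[120,0])*2,"bottom -x",(proj(m,o+R@[-.005,q[1],0])-[120,0])*2)
E
```

```text
[[0.4522, 0.018, 0.04], [0.4844, -0.0789, 0.04], [0.4309, -0.0983, 0.04], [0.3981, 0.004, 0.04]] [ 0.44140287 -0.0388122   0.04      ] [np.float64(18.390865135716208), np.float64(17.77252739540563)]
[ 3.74024866 -0.33374462 20.32515926]
[ 0.43798482 -0.03942052  0.04      ]
pred bottom corner crop px [479.31708389 372.61822953] bottom -x [478.51765861 394.86777909]
pred bottom corner crop px [295.12610264 372.69163781] bottom -x [295.94872702 394.93561624]
```

```bash
python3 - <<'E'
from h import *
im=cv2.imread("pics/c5.png")[210:350,270:495]
g=cv2.convertScaleAbs(im,alpha=2.0,beta=-20)
g=cv2.resize(g,None,fx=3.5,fy=3.5,interpolation=cv2.INTER_CUBIC)
for y in range(220,350,10): cv2.putText(g,str(y),(0,int((y-210)*3.5)),0,.4,(255,0,0),1)
cv2.imwrite("pics/c6.png",g);print(g.shape)
E
```

```text
(490, 788, 3)
```

View pics/c6.png

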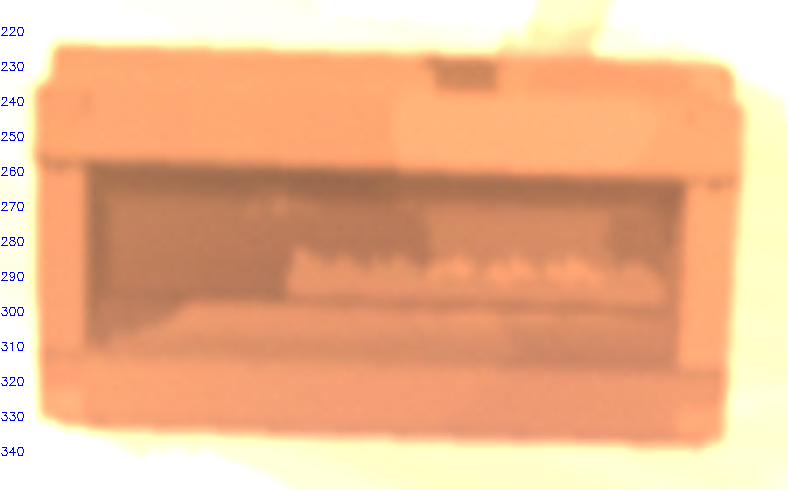

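```bash
python3 - <<'E'
from h import *
d=np.load("m5.npz");m=dict(camera_matrix=d["K"],pose=d["P"])
u=np.array([.951,.309])
for c in [(.4414,-.0388),(.438,-.0394),(.4440,-.0390)]:
    print(c,{k:round(float(proj(m,[c[0]+u[0]*k[0]/1e3,c[1]+u[1]*k[0]/1e3,k[1]/1e3])[1]*2)) for k in [(32,40),(32,0),(14.5,40),(8,26),(8,12),(-8,12),(-8,26),(-14.5,40),(-32,40),(-32,26),(-32,0)]})
E
```

```text
(0.4414, -0.0388) {(32, 40): 218, (32, 0): 218, (14.5, 40): 253, (8, 26): 263, (8, 12): 261, (-8, 12): 290, (-8, 26): 292, (-14.5, 40): 307, (-32, 40): 339, (-32, 26): 335, (-32, 0): 327}
(0.438, -0.0394) {(32, 40): 225, (32, 0): 224, (14.5, 40): 259, (8, 26): 269, (8, 12): 267, (-8, 12): 295, (-8, 26): 298, (-14.5, 40): 313, (-32, 40): 345, (-32, 26): 340, (-32, 0): 333}
(0.444, -0.039) {(32, 40): 214, (32, 0): 214, (14.5, 40): 248, (8, 26): 259, (8, 12): 257, (-8, 12): 285, (-8, 26): 288, (-14.5, 40): 303, (-32, 40): 335, (-32, 26): 330, (-32, 0): 323}
```

The edges at rows 224, 258, 298 and 313 fit a stand centre of (0.438, −0.039) with yaw about 18°. Moving over the slot.

Request:
send_rows --moves '[[[0,0,0,0.8,-0.14,0,-1],[0,0,0,1,-0.15,0,-1],[0,0,0,1,-0.15,0,-1],[0,0,0,0.6,0,0,-1],[0,0,1.4,0,0,0,-1]]]'

```text
time_s: 42.05
position: [0.4389, -0.0393, 0.2433]
tcp_rot: [[0.951, 0.311, 0.001], [0.311, -0.951, -0.0], [0.001, 0.0, -1.0]]
force: [-0.5, 0.2, -1.8]
opening: 0.338
```

Request:
send_rows --moves '[[[0,0,0,0,0,1,-1],[0,0,0,0,0,1.5,-1],[0,0,0,0,0,1.5,-1],[0,0,0,0,0,1.5,-1],[0,0,0,0,0,1,-1]]]'

```text
time_s: 42.55
position: [0.4365, -0.0394, 0.1768]
tcp_rot: [[0.951, 0.31, -0.002], [0.31, -0.951, 0.001], [-0.002, -0.001, -1.0]]
force: [-1.4, -0.4, -1.1]
opening: 0.337
```

```bash
python3 f.py; python3 - <<'E'
from h import *
s=readout.read_state();R=s["tcp_rot"];print(R.round(4).tolist());print(R.T@(np.array([.438,-.0394,.1348])-s["position"])*100)
E
```

```text
42.7 [ 0.437  -0.0395  0.1776] [-0.19  0.21 -1.23] 0.34022901994028676
[[0.9506, 0.3104, -0.002], [0.3104, -0.9506, 0.0007], [-0.0017, -0.0013, -1.0]]
[0.10407183 0.02989004 4.28144698]
```

Lowering into the slot in small steps, watching force.

Request:
send_rows --moves '[[[0,0,0,0.07,0,0.6,-1],[0,0,0,0,0,0.6,-1],[0,0,0,0,0,0.5,-1],[0,0,0,0,0,0.4,-1],[0,0,0,0,0,0,-1]]]'

```text
time_s: 43.2
position: [0.438, -0.0392, 0.1568]
tcp_rot: [[0.951, 0.311, -0.001], [0.311, -0.951, 0.0], [-0.001, -0.001, -1.0]]
force: [0.3, -1.0, -1.5]
opening: 0.338
```

```bash
python3 f.py
```

```text
43.35 [ 0.4385 -0.0394  0.1574] [-0.5  -0.01 -1.16] 0.3381586659584254
```

Request:
send_rows --moves '[[[0,0,0,0,0,0.3,-1],[0,0,0,0,0,0.3,-1],[0,0,0,0,0,0.3,-1],[0,0,0,0,0,0.2,-1],[0,0,0,0,0,0,-1]]]'

```text
time_s: 43.85
position: [0.4381, -0.0393, 0.1459]
tcp_rot: [[0.951, 0.311, -0.001], [0.311, -0.951, 0.0], [-0.001, -0.001, -1.0]]
force: [0.3, -0.5, -0.6]
opening: 0.34
```

```bash
python3 f.py
```

```text
44.0 [ 0.4384 -0.0394  0.1463] [-0.16  0.33 -1.25] 0.3454900620601538
```

Bottom now about 23 mm up, below the flare, with no contact force. Continuing down.

Request:
send_rows --moves '[[[0,0,0,0,0,0.3,-1],[0,0,0,0,0,0.3,-1],[0,0,0,0,0,0.2,-1],[0,0,0,0,0,0.1,-1],[0,0,0,0,0,0,-1]]]'

```text
time_s: 44.5
position: [0.4382, -0.0393, 0.1371]
tcp_rot: [[0.951, 0.311, -0.001], [0.311, -0.951, 0.0], [-0.0, -0.0, -1.0]]
force: [-0.2, 0.1, -1.5]
opening: 0.344
```

```bash
python3 f.py
```

```text
44.65 [ 0.4384 -0.0393  0.1373] [-0.01  0.18 -1.09] 0.34256835457946905
```

Request:
send_rows --moves '[[[0,0,0,0,0,0.1,-1],[0,0,0,0,0,0.1,-1],[0,0,0,0,0,0.05,-1],[0,0,0,0,0,0,-1],[0,0,0,0,0,0,-1]]]'

```text
time_s: 45.15
position: [0.4383, -0.0393, 0.1348]
tcp_rot: [[0.951, 0.311, -0.0], [0.311, -0.951, 0.0], [-0.0, -0.0, -1.0]]
force: [0.6, -0.1, -0.8]
opening: 0.34
```

```bash
python3 f.py
```

```text
45.3 [ 0.4384 -0.0394  0.1348] [-0.17  0.39 -0.49] 0.3437138319072617
```

Request:
send_rows --moves '[[[0,0,0,0,0,0.05,-1],[0,0,0,0,0,0.05,-1],[0,0,0,0,0,0,-1],[0,0,0,0,0,0,-1],[0,0,0,0,0,0,-1]]]'

```text
time_s: 45.8
position: [0.4385, -0.0393, 0.1346]
tcp_rot: [[0.951, 0.311, 0.001], [0.311, -0.951, -0.0], [0.001, 0.0, -1.0]]
force: [-1.2, 0.8, 6.7]
opening: 0.342
```

```bash
python3 f.py
```

```text
45.95 [ 0.4385 -0.0392  0.1346] [-0.57  1.05  6.74] 0.3401378546695835
```

Floor felt: 6.7 N up at the expected height. Easing back, opening and rising.

Request:
send_rows --moves '[[[0,0,0,0,0,-0.08,-1],[0,0,0,0,0,0,0],[0,0,0,0,0,0,1],[0,0,0,0,0,0,1],[0,0,0,0,0,0,1]]]'

```text
time_s: 46.45
position: [0.4384, -0.0394, 0.1345]
tcp_rot: [[0.951, 0.311, -0.0], [0.311, -0.951, 0.0], [-0.0, -0.0, -1.0]]
force: [0.4, -0.6, 0.7]
opening: 0.621
```

Request:
send_rows --moves '[[[0,0,0,0,0,0,1],[0,0,0,0,0,0,1],[0,0,0,0,0,0,1],[0,0,0,0,0,0,1],[0,0,0,0,0,0,1]]]'

```text
time_s: 46.95
position: [0.4384, -0.0393, 0.1346]
tcp_rot: [[0.951, 0.311, 0.0], [0.311, -0.951, 0.0], [0.0, -0.0, -1.0]]
force: [-0.1, 0.5, -0.0]
opening: 0.987
```

Request:
send_rows --moves '[[[0,0,0,0,0,-0.5,1],[0,0,0,0,0,-2,1],[0,0,0,0,0,-3,1],[0,0,0,0,0,-4,1],[0,0,0,0,0,-4,1]]]'

```text
time_s: 47.45
position: [0.4378, -0.0391, 0.2711]
tcp_rot: [[0.951, 0.311, -0.001], [0.311, -0.951, 0.0], [-0.001, -0.001, -1.0]]
force: [0.2, 0.3, -0.2]
opening: 1.001
```

Request:
send_rows --moves '[[[0,0,0,-0.5,0,-4,1],[0,0,0,-1,0,-3,1],[0,0,0,-1,0,-1,1],[0,0,0,0,0,0,1],[0,0,0,0,0,0,1]]]'

```text
time_s: 47.95
position: [0.4137, -0.0468, 0.3485]
tcp_rot: [[0.951, 0.31, -0.002], [0.31, -0.951, 0.001], [-0.001, -0.001, -1.0]]
force: [-0.3, 0.6, -0.3]
opening: 1.003
```

```bash
python3 f.py; python3 - <<'E'
from h import *
im=capture("wrist");m=camera_model("wrist");s=capture("side")
for c in ["wrist","side"]: print([(t,np.round(d["location"],3).tolist(),round(d["p"],2)) for t in ["round_mould","diamond_mould","fish_mould","fish_tab"] for d in spot_in(c,t)[:2]])
print(proj(m,[.438,-.0394,.177]))
cv2.imwrite("pics/c7.png",np.hstack([cv2.resize(im[0:300,120:520],None,fx=1,fy=1),cv2.resize(s[130:330,240:440],(400,400))[:300]]))
E
```

```text
48.1 [ 0.414  -0.0468  0.3479] [ 0.48  0.28 -0.04] 1.001454374339591
[('round_mould', [0.586, -0.136, 0.194], 0.61), ('diamond_mould', [0.56, -0.133, 0.193], 0.61), ('fish_mould', [0.446, -0.04, 0.134], 0.83), ('fish_mould', [0.453, -0.028, 0.04], 0.73), ('fish_tab', [0.44, -0.039, 0.135], 0.97)]
[('round_mould', [0.594, -0.157, 0.178], 0.7), ('diamond_mould', [0.554, -0.151, 0.165], 0.95), ('fish_mould', [0.437, -0.051, 0.094], 0.95), ('fish_tab', [0.436, -0.049, 0.093], 0.74)]
[314.48828417 155.00182696]
```

View pics/c7.png

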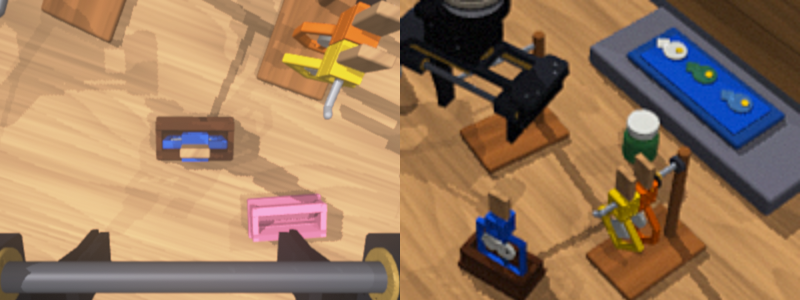

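The fish stands upright in the dark stand (left panel (195,140)) and both front moulds hang on the spare peg. The arm is clear, so I'm handing in.

```bash
python3 -c "
from h import *
print(bot.hand_in())"
```

```text
the job is handed in; nothing more can be done
None
```

The job is done and handed in at about 48 s. No verdict was reported.

- **Front moulds:** I moved the orange mould and then the yellow one to the spare hook. The wrist force was about 5.2 N when the orange mould pushed the buffer. It was about 5.6 N when the yellow pushed through the orange. Both pushes were held for at least 0.3 s, and both moulds are hanging free there.
- **Fish mould:** I took it off without any noticeable force and lowered it into the dark stand. The first contact came at the expected floor height, with about 7 N upward just before I let go.
- **Last checks:** The final pictures show the fish upright in the dark stand, both front moulds on the spare peg, the jar apparently in place and the gripper clear. I did not check the bead tin or the felting tool at the end.
- **Disagreements:** My two camera estimates of the stand's centre differed by about 8 mm along x. I used the close-up one, and the fish went in without touching the sides. In the last look the network's positions for the hanging moulds varied by 1–2 cm between cameras.

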